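# Put the try square away in the push-latch case

## Robot

A 6-joint arm with a two-finger parallel gripper is mounted at the origin on the work surface. World frame = base frame: x ahead of the robot, y to its left, z up, the work surface at z = 0. Lengths are in mm, angles in rad, forces in N, time in s.
With the tool pointing down it reaches from about 300 to 775 mm from the base axis. Payload 14.6 kg.
Tool frame: the origin (TCP) lies on the centre line of the jaws, within the pads' length; the fingertips stand manip.finger_overhang ahead of it and the grasp point (between the pads) lies 11 mm behind it (manip.finger_overhang is the distance from the TCP to the fingertips, in mm); y points along the fingers, x is the direction in which the jaws open and shut, and the axes are right-handed (so a half turn about y gives the same grasp; the last joint's range is limited). The gripper opens to 94 mm and grips with 3 to 60 N. Pads are 16 mm wide; open, the fingers measure 119 mm over their backs; the gripper's body (75 mm by 177 mm) begins 78 mm behind the grasp point.
Start: joints at [1.121, 0.3, 1.521, -0, 1.321, -0.067], TCP at [205.432, 510.183, 213.446] pointing down, gripper open.
Joint ranges: [-3.03, 3.03], [-0.79, 2.21], [0.23, 2.52], [-1.04, 4.18], [0, 3.07], [-2.55, 2.55]. Speed limits (rad/s): [2.22, 2.22, 2.57, 3.14, 3.14, 3.14].

## Interface

Orientations are given as [roll, pitch, yaw] about the fixed x, y, z axes, in that order (R = Rz(yaw) Ry(pitch) Rx(roll)).
In Python, from cell import monitor, viewer, ticket, manip gives the robot as it stands.
- The arm moves only by the shell command python3 -m jog 'ROWS' [FORCE]. ROWS is JSON, a list of rows, each an object of numbers: "grip": the finger opening in cm, from 0 to 9.4; "dx", "dy", "dz": the shift along the tool's x, y, z in cm; "spin": the turn about the tool's y in degrees. In form: [{"grip": .., "dx": .., "dy": .., "dz": .., "spin": ..}, ...]. A call has 1 to 20 rows; each row is the pose to reach, as a shift and turn from the pose commanded when the call began, along the tool's axes at that moment; what a row does not reach only later rows make up. A row lasts 1/8 s, in which the tool goes at most 62.5 mm and 10.7 degrees, less where a joint would pass 70% of its speed; a pose out of reach is approached as far as the arm can. A call with a gripper value outside its range is refused whole. The fingers move at their own pace and stop on an object; FORCE is the grip in N (left out, the last holds). Time passes only in rows, so rows that repeat a pose let the fingers close. It gives the time, the measured TCP pose, the force and the opening at its end, in the units of the state.
- monitor.read_state(): the state, without advancing time (a new reading comes with each control period).
- viewer.camera(name): name is "scene" or "side" or "wrist"; returns a dict with "color" (400x640x3 uint8, red, green, blue), "vertical_fov" (degrees; the focal length in pixels is half the picture's height over the tangent of half this angle, whatever the lens; pixels are square), "cx", "cy" (the principal point, pixels), "rvec" (rotation vector, rad) and "tvec" (3), from world to camera coordinates, as OpenCV has them. Camera axes: x right, y down, z forward; pixel columns grow to the right and rows downward; lengths in mm; the calibration is good to about 2 mm. The wrist camera is an equidistant fisheye: a pixel r from the principal point sees the ray r / f radians off the axis. A picture is of the moment at which its call begins. There is no depth.
- ticket.sign_off(): hands the job in, once; it reports no verdict.
The state is a dict: "clock": time; "joints": joint angles; "qd": joint speeds; "effort": joint torques, N m; "eef_pos": TCP position; "eef_rot": TCP orientation; "wrist_force": force on the tool from outside, world axes, zero at the start; "moment": the same for the moment, N m; "finger_gap": finger opening in mm.
Only numpy, scipy, OpenCV 4.12 (cv2) and the standard library are available. Lean on these libraries where they do the work, as an engineer would, in place of code of your own. Each camera call takes 0.05 s, during which the arm holds its last target. There are 200 camera calls.

## Task

Put the try square away: press down on the white mark of the shut blue lid so that its push-push latch lets go and the lid springs open, then lay the square gently (do not drop it) flat and fully home in its cutout in the foam. Close the lid again and press it down until the latch catches, so that it stays shut when you let go. Leave the tape measure, glue bottle, wood offcut and file where they are.

Things in the scene. Friction and masses are not known exactly. Their poses are not given: they have to be found in the camera images.
- case: Black case, fixed to the bench, 170 (x) x 150 (y) x 50 high without lid; origin at the centre of its underside, z up. The blue lid is hinged on the upper edge of its +y side; the push-push latch is inside its -y side. Inside is dark grey foam, its top 48 above the underside (2 below the rim), with an L-shaped cutout for the square. A scriber lies beside it in the foam, 4 to 5 proud (seen only).
- seat (a point): Centre of the floor of the cutout's stock pocket, at (-42, 0, 39) in the case's frame, axes as the case's. Orange-floored pocket 24 (x) x 74 (y), 9 deep, and from it towards +x a blade recess 28 wide, 5 deep: about 2 play all round. Home: the square's origin is here, its axes as the case's (stock along y, blade to +x at the +y end); the stock stands 11 proud of the foam.
- lid_hinge (a point): Middle of the lid's hinge line, on the case's +y upper edge, at (0, 75, 50) in its frame; the line runs along the case's x. The lid is a blue shell 176 (along the hinge) x 154, 0.2 kg, its outer face 25 off the plane through the hinge line, walls some 30 deep; a damped spring opens it (2 to 3 N at the free edge).
- lid (a joint): Lid angle, rad: 0 shut and latched (level; the start), 1.85 wide open, leaning out past upright; stop at -0.042, white mark 6 mm lower. From latched: press to the stop (beyond -0.038) and let go, and it springs open by itself in about 2 s. From open: push it down to the stop and let go; it returns to 0 and stays. One more press would release it; a press short of the stop changes nothing.
- press_mark (a point): Centre of the white mark, 50 x 22, on the lid's outer face near its free (-y) edge, 135 from the hinge line; moves with the lid. When shut it is 75 above the case's underside. Pressing to the stop takes about 4 N here; beyond that it is rigid.
- square: Small try square lying flat, loose, 0.14 kg. Dark wood stock 20 (x) x 70 (y) x 20 high with brass trim; steel blade 22 wide (local y 13 to 35), 3 thick (6 to 9 above the underside), running from the stock to local x = +90. Origin at the centre of the stock's underside, z up. Grip it across the 20 mm of the stock, near or a little to the -y side of its middle.
- tape: Bystander: black and yellow tape measure, 66 x 40 x 62 high; origin at the centre of its underside.
- glue: Bystander: white glue bottle with orange cap, 48 across, 100 high; origin at the centre of its underside.
- offcut: Bystander: pale wood offcut 75 x 45 x 28 high; origin at the centre of its underside.
- file: Bystander: file with red handle lying along its x, 240 long (x from -130 to 110), 24 wide, 22 high; origin at its underside.
There are look-alikes about, which are no part of the job. What is shaped like the square but orange is not meant. There is more than one size of the case; the job needs the larger.

How it is judged:
By the outcome, as a careful person would: the job done as asked, in the order asked, and still so for the second after the job is handed in, with the robot touching nothing.
It also fails if it takes over 66 s, if anything falls off the work surface, if the arm or the gripper's body presses on something with over 40 N, if the wrist force passes 120 N, or if a joint passes its speed limit or range.

## Working session

There is one attempt and no reset: what is moved stays moved. The work goes in short steps, Python scripts to look and compute and a shell command to move; the robot and the scene stay as the last step left them, time stands still between calls to the robot, and variables do not carry over. Pictures are saved under pics/ and viewed, about 8 in all and at most 12, crops included, and the job is handed in when it is done.

```bash
ls; mkdir -p pics; cat > h.py <<'E'
import numpy as np, cv2
from cell import monitor, viewer, ticket, manip
def cam(n,save=None):
    c=viewer.camera(n); 
    if save: cv2.imwrite('pics/'+save,c['color'][:,:,::-1])
    c['R']=cv2.Rodrigues(np.array(c['rvec'],float))[0]; c['t']=np.array(c['tvec'],float).ravel()
    c['f']=c['color'].shape[0]/2/np.tan(np.radians(c['vertical_fov'])/2); c['fish']=n=='wrist'
    return c
def ray(c,u,v):
    d=np.array([u-c['cx'],v-c['cy']],float)/c['f']
    if c['fish']:
        r=np.linalg.norm(d); k=np.sin(r)/r if r>1e-9 else 1; d=np.array([d[0]*k,d[1]*k,np.cos(r)])
    else: d=np.array([d[0],d[1],1.])
    return -c['R'].T@c['t'], c['R'].T@d
def pt(c,u,v,z):
    o,d=ray(c,u,v); return o+d*(z-o[2])/d[2]
def proj(c,P):
    q=c['R']@np.array(P,float)+c['t']
    if c['fish']:
        r=np.hypot(q[0],q[1]); th=np.arctan2(r,q[2]); k=th/max(r,1e-9); x=q[:2]*k
    else: x=q[:2]/q[2]
    return x*c['f']+[c['cx'],c['cy']]
E
python3 - <<'E'
from h import *
print(monitor.read_state(), manip.finger_overhang)
for n in('scene','side','wrist'):
    c=cam(n,n+'0.png'); print(n,c['vertical_fov'],ray(c,320,200))
E
```

```text
pics
{'clock': 0.0, 'joints': array([ 1.12146171e+00,  3.00438763e-01,  1.52156615e+00, -3.41650011e-06,
        1.32070109e+00, -6.65859376e-02]), 'qd': array([ 0.00063808,  0.00169727,  0.00062839, -0.00012764, -0.00102924,
       -0.0009786 ]), 'effort': array([-2.68998869e-03, -5.31814528e+01, -3.52724004e+01,  7.07170763e-02,
        2.43768393e-02, -1.83145171e-04]), 'eef_pos': array([205.2978848 , 509.98061422, 212.91038179]), 'eef_rot': array([-1.57072555e+00,  1.11109660e-03,  1.18804853e+00]), 'wrist_force': array([-0.22125322, -0.58718462,  0.05399141]), 'moment': array([-0.02408479, -0.00999146, -0.04300868]), 'finger_gap': 93.88587358610498} 8.0
scene 57.160158038404255 (array([1264.64347016, -570.64441788,  706.72504777]), array([-0.65262918,  0.5142241 , -0.55648603]))
side 54.05627672624894 (array([ 503.94840314, -765.09378756,  679.63624733]), array([ 0.00485113,  0.78693225, -0.61711659]))
wrist 65.70646984690485 (array([135.20447223, 538.612607  , 384.61074651]), array([ 0.25797087, -0.09901797, -0.96106528]))
```

View pics/scene0.png

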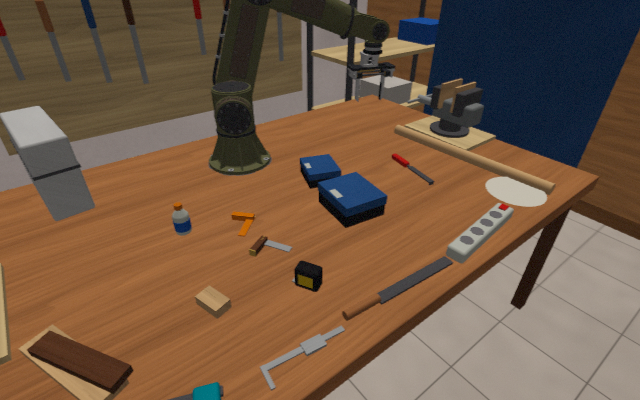

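View pics/side0.png

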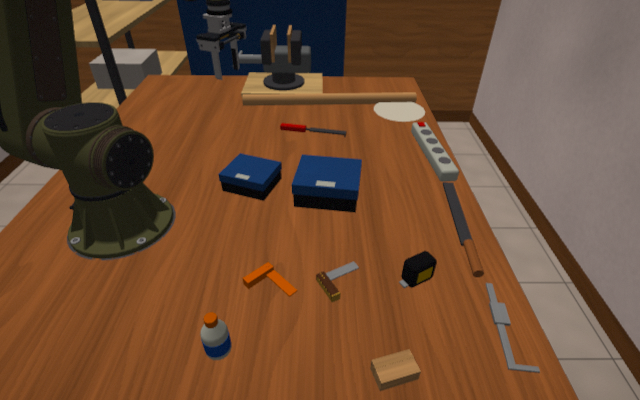

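The scene view shows the large case at about (350,198) and the wooden square at (265,245). In the side view they are at (328,183) and (335,282). The orange square and the small case are the decoys. Next I zoom in on both.

```bash
python3 - <<'E'
from h import *
a=cv2.imread('pics/side0.png');b=cv2.imread('pics/scene0.png')
r=lambda i,x,y,w,h:cv2.resize(i[y:y+h,x:x+w],(400,300),interpolation=cv2.INTER_CUBIC)
cv2.imwrite('pics/z.png',np.vstack([np.hstack([r(a,285,145,92,69),r(a,305,253,64,48)]),np.hstack([r(b,312,163,80,60),r(b,240,225,60,45)])]))
for n in('scene','side'):
    c=cam(n); h=cv2.cvtColor(c['color'],cv2.COLOR_RGB2HSV)
    for nm,m,zz in (('blue',cv2.inRange(h,(100,120,50),(125,255,255)),75),('white',cv2.inRange(h,(0,0,150),(179,90,255)),75)):
        k,l,st,ce=cv2.connectedComponentsWithStats(m)
        for i in range(1,k):
            x,y,w,hh,A=st[i]
            if A>15 and 290<ce[i][0]<400 and 150<ce[i][1]<225:
                print(n,nm,st[i],ce[i].round(1),pt(c,*ce[i],zz).round(1))
                if A>400:
                    cn=cv2.findContours((l==i).astype('uint8'),0,1)[0][0]; print(cv2.approxPolyDP(cv2.convexHull(cn),3,True)[:,0].tolist())
E
```

```text
scene blue [ 300  154   87   63 2460] [343.  185.7] [502.5 125.3  75. ]
[[385, 202], [346, 216], [309, 179], [300, 158], [328, 154], [386, 195]]
scene white [305 163   6   5  20] [307.7 165.2] [319.4 115.8  75. ]
scene white [330 189  12   9  50] [335.9 193.1] [522.9  77.9  75. ]
side blue [ 292  155   69   36 1853] [327.9 172.2] [530.6 130.1  75. ]
[[292, 183], [302, 155], [360, 160], [357, 190]]
side white [316 181  19   5  56] [324.9 183.4] [521.8  77.2  75. ]
```

View pics/z.png

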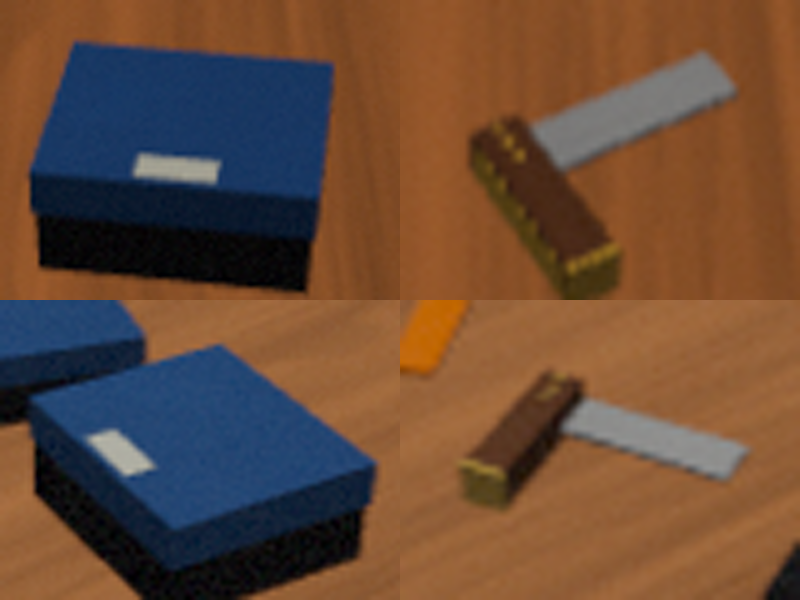

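```bash
python3 - <<'E'
from h import *
D={}
for n in('side','scene'):
    c=cam(n)
    q={'side':[(285,145,4.348),[(75,43),(333,64),(317,200),(32,172)],(305,253,6.25),[(70,137),(115,115),(220,243),(165,265)],[(305,52),(337,92),(132,130),(165,170)]],
       'scene':[(312,163,5),[(30,105),(220,45),(373,163),(172,230)],(240,225,6.667),[(150,70),(182,80),(105,172),(60,163)],[(348,150),(325,180),(190,97),(165,130)]]}[n]
    def P(o,l,z): return np.array([pt(c,o[0]+(x-.0)/o[2],o[1]+y/o[2],z)[:2] for x,y in l])
    L=P(q[0],q[1],75); print(n,'lid',L.round(1).tolist(),L.mean(0).round(1))
    e=L[1]-L[0]+L[2]-L[3]; f=L[0]-L[3]+L[1]-L[2]
    print(np.degrees(np.arctan2(e[1],e[0])),np.degrees(np.arctan2(-f[0],f[1])),np.linalg.norm(e)/2,np.linalg.norm(f)/2)
    S=P(q[2],q[3],20); B=P(q[2],q[4],9); print('stock',S.round(1).tolist(),S.mean(0).round(1)); print('blade',B.round(1).tolist())
    e=B[0]-B[2]+B[1]-B[3]; print(np.degrees(np.arctan2(e[1],e[0])))
E
```

```text
side lid [[456.9, 219.3], [628.7, 195.2], [606.5, 44.4], [436.1, 71.0]] [532.1 132.5]
-8.436959240711428 -8.174362322424392 172.9923193330102 151.07879976852476
stock [[500.7, -190.1], [516.5, -179.9], [551.4, -236.4], [532.7, -245.6]] [ 525.3 -213. ]
blade [[587.3, -139.3], [597.7, -158.9], [522.8, -177.2], [534.1, -195.6]]
30.22337817679336
scene lid [[444.7, 66.1], [460.5, 221.5], [630.4, 196.5], [609.3, 46.5]] [536.2 132.7]
83.10331051499169 82.39249281007923 153.7816957627772 168.717168843325
stock [[505.7, -185.6], [520.1, -177.9], [552.4, -234.6], [536.1, -246.8]] [ 528.5 -211.2]
blade [[591.4, -139.2], [601.3, -157.7], [520.3, -174.9], [532.8, -195.0]]
27.6136717816182
```

```bash
cat >> h.py <<'E'
from scipy.spatial.transform import Rotation as Ro
def st():
    s=monitor.read_state(); print('t',round(s['clock'],2),'pos',s['eef_pos'].round(1),'yaw',round(float(np.degrees(s['eef_rot'][2])),2),'F',s['wrist_force'].round(1),'gap',round(s['finger_gap'],1)); return s
def to(P,yaw,s=None):
    s=s or monitor.read_state(); R=Ro.from_euler('xyz',s['eef_rot']).as_matrix()
    d=R.T@(np.array(P,float)-s['eef_pos'])/10; print('->',P,'d cm',d.round(2),'spin',round(float(((np.degrees(s['eef_rot'][2])-yaw+180)%360)-180),1))
E
python3 -c "
from h import *
s=st();to((522.3,77.5,213),-8);to((522.3,77.5,100),-8)"
```

```text
t 0.35 pos [205.4 510.1 213.3] yaw 68.07 F [ 0.1  0.2 -0.1] gap 93.9
-> (522.3, 77.5, 213) d cm [-2.830e+01  4.000e-02 -4.555e+01] spin 76.1
-> (522.3, 77.5, 100) d cm [-28.29  11.34 -45.55] spin 76.1
```

```bash
python3 -m jog '[{"grip":0,"dx":-28.3,"dy":0,"dz":-45.55,"spin":76},{"grip":0,"dx":-28.3,"dy":0,"dz":-45.55,"spin":76},{"grip":0,"dx":-28.3,"dy":0,"dz":-45.55,"spin":76},{"grip":0,"dx":-28.3,"dy":0,"dz":-45.55,"spin":76},{"grip":0,"dx":-28.3,"dy":0,"dz":-45.55,"spin":76},{"grip":0,"dx":-28.3,"dy":0,"dz":-45.55,"spin":76},{"grip":0,"dx":-28.3,"dy":0,"dz":-45.55,"spin":76},{"grip":0,"dx":-28.3,"dy":0,"dz":-45.55,"spin":76},{"grip":0,"dx":-28.3,"dy":0,"dz":-45.55,"spin":76},{"grip":0,"dx":-28.3,"dy":11.3,"dz":-45.55,"spin":76},{"grip":0,"dx":-28.3,"dy":11.3,"dz":-45.55,"spin":76},{"grip":0,"dx":-28.3,"dy":11.3,"dz":-45.55,"spin":76},{"grip":0,"dx":-28.3,"dy":11.3,"dz":-45.55,"spin":76}]' 40
python3 -c "
from h import *
s=st();to((522.3,77.5,83),-8);cam('side','side1.png');c=cam('wrist','w1.png');print(proj(c,(522.3,77.5,75)),proj(c,(522.3,77.5,92)))"
```

```text
clock: 1.98
eef_pos: [523.2, 77.7, 102.6]
eef_rot: [-1.57, -0.002, -0.138]
wrist_force: [0.5, -0.8, 0.5]
finger_gap: 0.5
t 1.98 pos [523.2  77.7 102.6] yaw -7.92 F [ 0.5 -0.8  0.5] gap 0.5
-> (522.3, 77.5, 83) d cm [-0.1   1.96 -0.04] spin 0.1
[315.76949036 226.708764  ] [315.68750171 236.21418034]
```

View pics/w1.png

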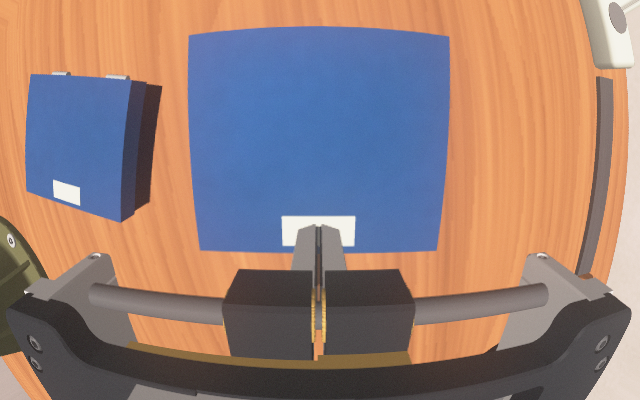

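The wrist view shows the fingertips at (320,228) on the white mark, which spans x 282–355 and y 216–247. Pressing now.

```bash
python3 -m jog '[{"grip":0,"dy":1.7},{"grip":0,"dy":2.0},{"grip":0,"dy":2.2},{"grip":0,"dy":2.4},{"grip":0,"dy":2.5},{"grip":0,"dy":2.6},{"grip":0,"dy":2.6},{"grip":0,"dy":2.6}]'
python3 - <<'E'
from h import *
w=cv2.imread('pics/w1.png'); h=cv2.cvtColor(w,cv2.COLOR_BGR2HSV); m=cv2.inRange(h,(100,120,50),(125,255,255)); m[:,:170]=0;m[260:]=0
m=cv2.morphologyEx(m,cv2.MORPH_OPEN,np.ones((5,5)))
print([np.nonzero(m[y])[0][[0,-1]].tolist() for y in (50,100,150,200,235)])
E
```

```text
[[225, 423], [189, 443], [190, 443], [201, 437], [229, 426]]validation failed for argument at $[0]...
```

```bash
python3 -m jog '[{"grip":0,"dx":0,"dy":1.7,"dz":0,"spin":0},{"grip":0,"dx":0,"dy":2.0,"dz":0,"spin":0},{"grip":0,"dx":0,"dy":2.2,"dz":0,"spin":0},{"grip":0,"dx":0,"dy":2.4,"dz":0,"spin":0},{"grip":0,"dx":0,"dy":2.5,"dz":0,"spin":0},{"grip":0,"dx":0,"dy":2.6,"dz":0,"spin":0},{"grip":0,"dx":0,"dy":2.6,"dz":0,"spin":0},{"grip":0,"dx":0,"dy":2.6,"dz":0,"spin":0}]'
```

```text
clock: 3.08
eef_pos: [522.5, 77.3, 77.3]
eef_rot: [-1.571, -0.001, -0.138]
wrist_force: [-18.2, -5.3, 38.1]
finger_gap: 0.4
```

```bash
python3 -m jog '[{"grip":0,"dx":0,"dy":-4,"dz":-1.5,"spin":0},{"grip":0,"dx":0,"dy":-8,"dz":-5,"spin":0},{"grip":5,"dx":4.5,"dy":-12,"dz":-28.5,"spin":-37},{"grip":5,"dx":4.5,"dy":-12,"dz":-28.5,"spin":-37},{"grip":5,"dx":4.5,"dy":-12,"dz":-28.5,"spin":-37},{"grip":5,"dx":4.5,"dy":-12,"dz":-28.5,"spin":-37},{"grip":5,"dx":4.5,"dy":-12,"dz":-28.5,"spin":-37},{"grip":5,"dx":4.5,"dy":-12,"dz":-28.5,"spin":-37},{"grip":5,"dx":4.5,"dy":-12,"dz":-28.5,"spin":-37},{"grip":5,"dx":4.5,"dy":-12,"dz":-28.5,"spin":-37},{"grip":5,"dx":4.5,"dy":-12,"dz":-28.5,"spin":-37}]'
python3 - <<'E'
from h import *
st(); a=cam('side','side2.png');w=cam('wrist','w2.png')
cv2.imwrite('pics/z2.png',np.hstack([cv2.resize(a['color'][100:220,250:410,::-1],(400,300)),cv2.resize(w['color'][:,:,::-1],(400,250))[[*range(250)]+[0]*50]]))
h=cv2.cvtColor(w['color'],cv2.COLOR_RGB2HSV)
for P in [(527,-212,20)]: print(proj(w,P))
E
```

```text
clock: 4.45
eef_pos: [527.6, -210.2, 194.5]
eef_rot: [-1.571, -0.0, 0.508]
wrist_force: [-0.6, 0.3, -0.7]
finger_gap: 50.0
t 4.45 pos [ 527.6 -210.2  194.5] yaw 29.12 F [-0.6  0.3 -0.7] gap 50.0
[316.71739478 181.02528052]
```

View pics/z2.png

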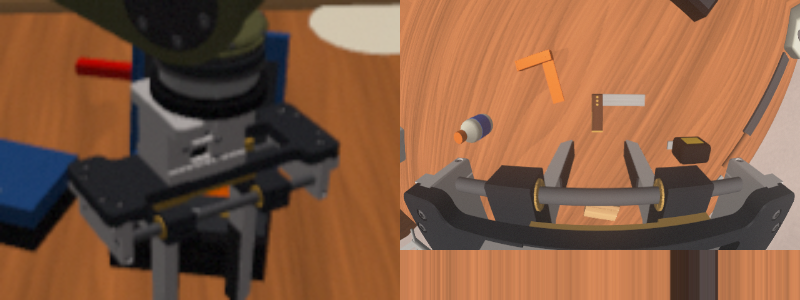

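The lid is open: it stands upright behind the gripper in the side view. The wrist view shows the stock at about (315,181), against a predicted (317,181). I refine angle and position from this picture.

```bash
python3 - <<'E'
from h import *
w=cam('wrist'); h=cv2.cvtColor(w['color'],cv2.COLOR_RGB2HSV)
sub=lambda m:cv2.bitwise_and(m,cv2.rectangle(np.zeros_like(m),(295,140),(400,215),255,-1))
for nm,m,z in (('stock',cv2.inRange(h,(0,60,0),(30,255,125)),20),('blade',cv2.inRange(h,(0,0,120),(179,60,255)),9)):
    m=sub(m); k,l,s,ce=cv2.connectedComponentsWithStats(m); i=1+s[1:,4].argmax()
    ys,xs=np.nonzero(l==i); P=np.array([pt(w,x,y,z)[:2] for x,y in zip(xs,ys)],np.float32)
    r=cv2.minAreaRect(P); print(nm,s[i],r, cv2.boxPoints(r).round(1).tolist())
E
python3 -c "
import cv2;i=cv2.imread('pics/w2.png');cv2.imwrite('pics/z3.png',cv2.resize(i[140:215,295:400],None,fx=6,fy=6,interpolation=2))"
```

```text
stock [317 177   7  31  99] ((536.7227172851562, -221.8436279296875), (6.891136169433594, 35.848876953125), 29.35253143310547) [[524.9000244140625, -207.89999389648438], [542.5, -239.1999969482422], [548.5, -235.8000030517578], [530.9000244140625, -204.5]]
blade [ 324  151   68   19 1216] ((557.7772216796875, -168.41250610351562), (79.49297332763672, 21.643692016601562), 29.33096694946289) [[517.7999877929688, -178.39999389648438], [528.4000244140625, -197.3000030517578], [597.7000122070312, -158.39999389648438], [587.0999755859375, -139.5]]
```

View pics/z3.png

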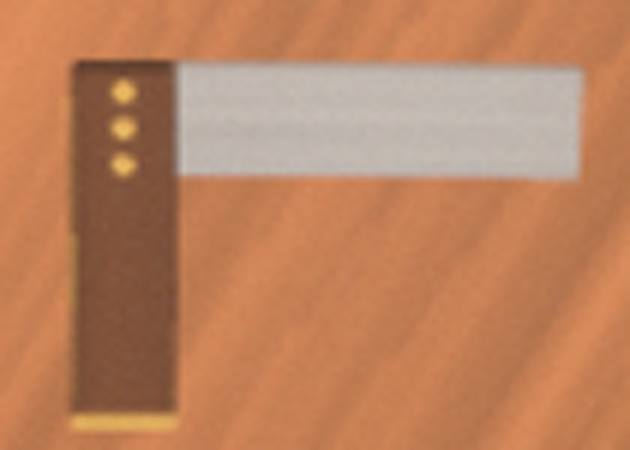

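```bash
python3 -c "
from h import *
st();to((528.9,-218.4,60),29.3);to((528.9,-218.4,18.7),29.3)"
```

```text
t 4.6 pos [ 527.5 -210.7  194.5] yaw 29.08 F [-0.2 -0.2 -0.3] gap 49.9
-> (528.9, -218.4, 60) d cm [-0.26 13.45 -0.74] spin -0.2
-> (528.9, -218.4, 18.7) d cm [-0.26 17.58 -0.74] spin -0.2
```

```bash
python3 -m jog '[{"grip":5,"dx":-0.26,"dy":6,"dz":-0.74,"spin":-0.2},{"grip":5,"dx":-0.26,"dy":12,"dz":-0.74,"spin":-0.2},{"grip":5,"dx":-0.26,"dy":15.5,"dz":-0.74,"spin":-0.2},{"grip":5,"dx":-0.26,"dy":17.5,"dz":-0.74,"spin":-0.2},{"grip":5,"dx":-0.26,"dy":17.6,"dz":-0.74,"spin":-0.2},{"grip":5,"dx":-0.26,"dy":17.6,"dz":-0.74,"spin":-0.2},{"grip":5,"dx":-0.26,"dy":17.6,"dz":-0.74,"spin":-0.2}]' 30
python3 - <<'E'
from h import *
st();w=cam('wrist','w3.png')
cv2.imwrite('pics/z4.png',cv2.resize(w['color'][150:300,220:440,::-1],None,fx=3,fy=3))
E
```

```text
clock: 5.48
eef_pos: [529.4, -218.9, 19.6]
eef_rot: [-1.572, -0.001, 0.511]
wrist_force: [0.3, -0.2, 0.2]
finger_gap: 49.9
t 5.47 pos [ 529.4 -218.9   19.6] yaw 29.27 F [ 0.3 -0.2  0.2] gap 49.9
```

View pics/z4.png

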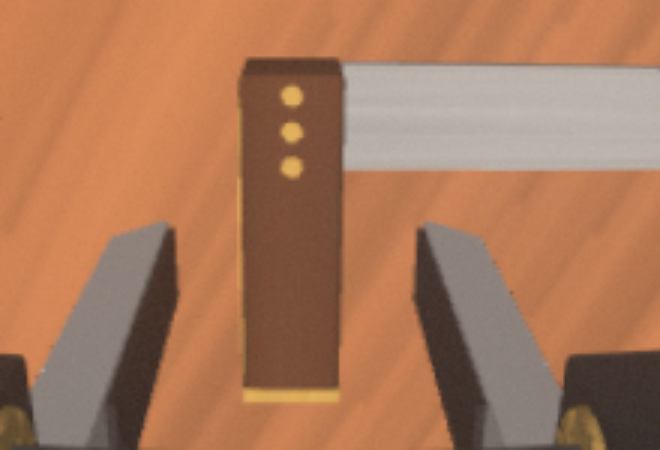

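The stock is centred between the fingers: the finger faces are at 175 and 415, the stock at 243–342 in the crop. Closing and lifting.

```bash
python3 -m jog '[{"grip":5,"dx":0,"dy":0.07,"dz":0,"spin":0},{"grip":1.5,"dx":0,"dy":0.07,"dz":0,"spin":0},{"grip":1.5,"dx":0,"dy":0.07,"dz":0,"spin":0},{"grip":1.5,"dx":0,"dy":0.07,"dz":0,"spin":0},{"grip":1.5,"dx":0,"dy":0.07,"dz":0,"spin":0},{"grip":1.5,"dx":0,"dy":0.07,"dz":0,"spin":0},{"grip":1.5,"dx":0,"dy":0.07,"dz":0,"spin":0}]' 30
python3 -m jog '[{"grip":1.5,"dx":0,"dy":-1,"dz":0,"spin":0},{"grip":1.5,"dx":0,"dy":-4,"dz":0,"spin":0},{"grip":1.5,"dx":0,"dy":-9,"dz":0,"spin":0},{"grip":1.5,"dx":0,"dy":-14.5,"dz":0,"spin":0},{"grip":1.5,"dx":0,"dy":-14.5,"dz":0,"spin":0}]'
python3 -c "
from h import *
st();to((491.4,66.4,165),-8)"
```

```text
clock: 6.4
eef_pos: [528.8, -218.7, 17.7]
eef_rot: [-1.571, 0.0, 0.511]
wrist_force: [-0.0, -1.1, 0.3]
finger_gap: 19.6
clock: 7.02
eef_pos: [530.3, -219.4, 167.6]
eef_rot: [-1.577, -0.005, 0.511]
wrist_force: [-0.5, -0.6, -1.9]
finger_gap: 19.4
t 7.03 pos [ 530.3 -219.4  167.6] yaw 29.27 F [-0.5 -0.6 -1.9] gap 19.4
-> (491.4, 66.4, 165) d cm [10.58  0.14 26.83] spin 37.3
```

```bash
python3 -m jog '[{"grip":1.5,"dx":2,"dy":0,"dz":5,"spin":8},{"grip":1.5,"dx":4,"dy":0,"dz":10,"spin":16},{"grip":1.5,"dx":6,"dy":0,"dz":15,"spin":24},{"grip":1.5,"dx":8,"dy":0,"dz":20,"spin":32},{"grip":1.5,"dx":9.6,"dy":0,"dz":24,"spin":37.3},{"grip":1.5,"dx":10.6,"dy":0,"dz":26.8,"spin":37.3},{"grip":1.5,"dx":10.6,"dy":0,"dz":26.8,"spin":37.3},{"grip":1.5,"dx":10.6,"dy":0,"dz":26.8,"spin":37.3},{"grip":1.5,"dx":10.6,"dy":0,"dz":26.8,"spin":37.3}]'
python3 - <<'E'
from h import *
st();w=cam('wrist','w4.png')
E
```

```text
clock: 8.15
eef_pos: [490.3, 66.1, 162.5]
eef_rot: [-1.571, 0.0, -0.141]
wrist_force: [-0.2, 0.3, -1.9]
finger_gap: 19.8
t 8.15 pos [490.3  66.1 162.5] yaw -8.09 F [-0.2  0.3 -1.9] gap 19.8
```

View pics/w4.png

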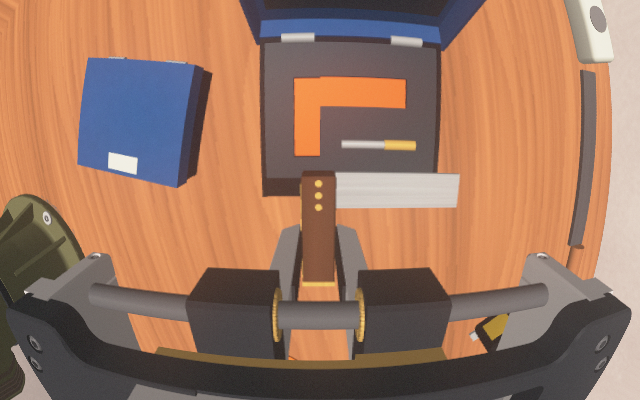

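The wrist view shows the L-shaped cutout (orange, about (295–405, 77–156)), the scriber at (380,145) and the held square with its blade parallel to the recess. Now the numbers.

```bash
python3 - <<'E'
from h import *
w=cam('wrist');s=st();o,_=ray(w,320,200);print('cam',o.round(1))
h=cv2.cvtColor(w['color'],cv2.COLOR_RGB2HSV)
m=cv2.inRange(h,(5,200,170),(18,255,255)); m[:60]=0;m[165:]=0;m[:,:270]=0;m[:,430:]=0
k,l,sa,ce=cv2.connectedComponentsWithStats(m);i=1+sa[1:,4].argmax();b=l==i;print(sa[i])
def line(pts,z):
    P=np.array([pt(w,u,v,z)[:2] for u,v in pts],np.float32); vx,vy,x,y=cv2.fitLine(P,cv2.DIST_HUBER,0,.01,.01).ravel()
    a=np.degrees(np.arctan2(vy,vx)); return round(float((a+90)%180-90),2),(round(float(x),1),round(float(y),1))
x0,y0,ww,hh=sa[i][:4]
rows=range(y0+8,y0+hh-6); cols=range(x0+6,x0+ww-5)
L=[(np.nonzero(b[r])[0][0]-.5,r) for r in rows]
Rp=[(np.nonzero(b[r])[0][-1]+.5,r) for r in range(y0+38,y0+hh-5)]
T=[(c,np.nonzero(b[:,c])[0][0]-.5) for c in cols]
Bt=[(c,np.nonzero(b[:,c])[0][-1]+.5) for c in range(x0+5,x0+20)]
BB=[(c,np.nonzero(b[:,c])[0][-1]+.5) for c in range(x0+36,x0+ww-5)]
RR=[(np.nonzero(b[r])[0][-1]+.5,r) for r in range(y0+6,y0+24)]
for nm,p in (('pocketL',L),('pocketR',Rp),('top',T),('pocketB',Bt),('bladeB',BB),('bladeR',RR)): print(nm,[line(p,z) for z in(39,43,48)])
# held square blade
zb=s['eef_pos'][2]-17.7+9
m2=cv2.inRange(h,(0,0,110),(179,70,255)); m2[:165]=0;m2[215:]=0;m2[:,:325]=0;m2[:,470:]=0
k,l,sa,ce=cv2.connectedComponentsWithStats(m2);i=1+sa[1:,4].argmax();print(sa[i]);b=l==i;x0,y0,ww,hh=sa[i][:4]
print('bl top',line([(c,np.nonzero(b[:,c])[0][0]-.5) for c in range(x0+8,x0+ww-6)],zb))
print('bl bot',line([(c,np.nonzero(b[:,c])[0][-1]+.5) for c in range(x0+12,x0+ww-6)],zb))
print('tip',line([(np.nonzero(b[r])[0][-1]+.5,r) for r in range(y0+6,y0+hh-5)],zb))
cv2.imwrite('pics/z5.png',cv2.resize(w['color'][60:300,250:480,::-1],None,fx=2.5,fy=2.5,interpolation=2))
E
```

```text
t 8.25 pos [490.3  66.2 162.6] yaw -8.09 F [-0.5  0.3 -0.8] gap 19.5
cam [501.4 141.4 334.2]Traceback (most recent call last):
  File "<stdin>", line 5, in <module>
ValueError: attempt to get argmax of an empty sequence
```

```bash
python3 - <<'E'
from h import *
w=cam('wrist');s=st()
h=cv2.cvtColor(w['color'],cv2.COLOR_RGB2HSV); print(h[90,350],h[120,307],h[60,300],h[100,280])
m=cv2.inRange(h,(4,150,150),(20,255,255)); m[:70]=0;m[163:]=0;m[:,:280]=0;m[:,425:]=0;m[130:,330:]=0
k,l,sa,ce=cv2.connectedComponentsWithStats(m);i=1+sa[1:,4].argmax();b=l==i;print(sa[i])
def line(pts,z):
    P=np.array([pt(w,u,v,z)[:2] for u,v in pts],np.float32); vx,vy,x,y=cv2.fitLine(P,cv2.DIST_HUBER,0,.01,.01).ravel()
    a=np.degrees(np.arctan2(vy,vx)); return round(float((a+90)%180-90),2),(round(float(x),1),round(float(y),1))
x0,y0,ww,hh=sa[i][:4]
F=lambda r:np.nonzero(b[r])[0]; G=lambda c:np.nonzero(b[:,c])[0]
for nm,p in (('pocketL',[(F(r)[0]-.5,r) for r in range(y0+8,y0+hh-6)]),('pocketR',[(F(r)[-1]+.5,r) for r in range(y0+38,y0+hh-5)]),('top',[(c,G(c)[0]-.5) for c in range(x0+30,x0+ww-5)]),('pocketT',[(c,G(c)[0]-.5) for c in range(x0+4,x0+22)]),('pocketB',[(c,G(c)[-1]+.5) for c in range(x0+5,x0+20)]),('bladeB',[(c,G(c)[-1]+.5) for c in range(x0+36,x0+ww-5)]),('bladeR',[(F(r)[-1]+.5,r) for r in range(y0+6,y0+24)])): print(nm,[line(p,z) for z in(39,43,48)])
zb=s['eef_pos'][2]-17.7+9
m2=cv2.inRange(h,(0,0,110),(179,70,255)); m2[:165]=0;m2[215:]=0;m2[:,:325]=0;m2[:,470:]=0
k,l,sa,ce=cv2.connectedComponentsWithStats(m2);i=1+sa[1:,4].argmax();print(sa[i]);b=l==i;x0,y0,ww,hh=sa[i][:4]
print('bl top',line([(c,G(c)[0]-.5) for c in range(x0+8,x0+ww-6)],zb),'bot',line([(c,G(c)[-1]+.5) for c in range(x0+12,x0+ww-6)],zb),'tip',line([(F(r)[-1]+.5,r) for r in range(y0+6,y0+hh-5)],zb))
cv2.imwrite('pics/z5.png',cv2.resize(w['color'][60:300,250:480,::-1],None,fx=2.5,fy=2.5,interpolation=2))
E
```

```text
t 8.3 pos [490.3  66.3 162.7] yaw -8.09 F [ 0.4  0.5 -0.6] gap 19.6
[ 12 179 245] [ 12 180 245] [178  32 120] [  5  52 123]
[ 294   77  112   79 4578]
pocketL [(81.49, (478.5, 145.2)), (81.49, (478.8, 145.2)), (81.49, (479.2, 145.1))]
pocketR [(81.97, (500.0, 121.6)), (81.97, (500.3, 124.1)), (81.97, (500.0, 122.2))]
top [(-7.63, (537.3, 172.3)), (-7.63, (536.8, 171.9)), (-7.63, (536.2, 171.4))]
pocketT [(-8.62, (495.5, 177.0)), (-8.62, (495.6, 176.5)), (-8.62, (495.7, 175.9))]
pocketB [(-8.26, (484.4, 103.1)), (-8.27, (484.1, 103.6)), (-8.26, (484.9, 104.2))]
bladeB [(-7.47, (537.4, 143.3)), (-7.47, (536.9, 143.3)), (-7.47, (536.3, 143.2))]
bladeR [(82.58, (588.1, 153.0)), (82.57, (586.9, 152.8)), (82.57, (585.4, 152.6))]
[ 334  171  126   37 4436]
bl top (-8.43, (533.4, 102.9)) bot (-8.46, (540.7, 78.6)) tip (81.99, (584.2, 84.3))
```

View pics/z5.png

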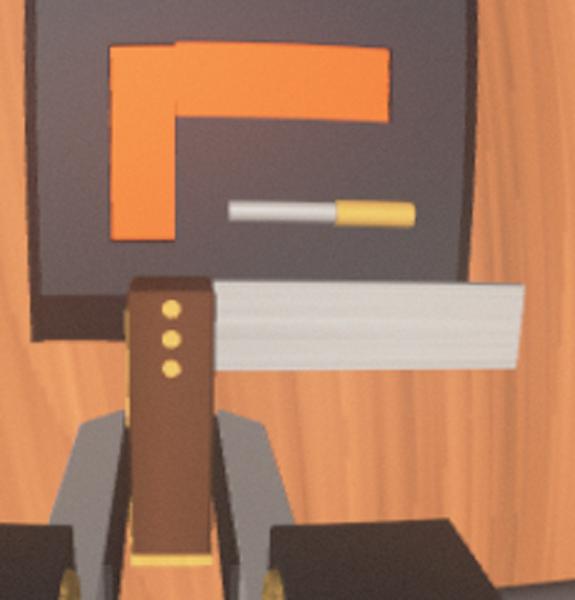

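```bash
python3 -c "
from h import *
st();to((488.9,133.4,163),-7.9);to((488.9,133.4,72),-7.9)"
```

```text
t 8.3 pos [490.3  66.3 162.7] yaw -8.09 F [ 0.4  0.5 -0.6] gap 19.6
-> (488.9, 133.4, 163) d cm [-1.09 -0.03  6.62] spin -0.2
-> (488.9, 133.4, 72) d cm [-1.09  9.07  6.62] spin -0.2
```

```bash
python3 -m jog '[{"grip":1.5,"dx":-0.5,"dy":0,"dz":3,"spin":-0.2},{"grip":1.5,"dx":-1.09,"dy":0,"dz":6.6,"spin":-0.2},{"grip":1.5,"dx":-1.09,"dy":2,"dz":6.62,"spin":-0.2},{"grip":1.5,"dx":-1.09,"dy":5,"dz":6.62,"spin":-0.2},{"grip":1.5,"dx":-1.09,"dy":7.5,"dz":6.62,"spin":-0.2},{"grip":1.5,"dx":-1.09,"dy":9,"dz":6.62,"spin":-0.2},{"grip":1.5,"dx":-1.09,"dy":9,"dz":6.62,"spin":-0.2},{"grip":1.5,"dx":-1.09,"dy":9,"dz":6.62,"spin":-0.2}]'
python3 - <<'E'
from h import *
st();to((488.9,133.4,56.7),-7.9);w=cam('wrist','w5.png')
cv2.imwrite('pics/z6.png',cv2.resize(w['color'][60:300,240:480,::-1],None,fx=2.5,fy=2.5,interpolation=2))
E
```

```text
clock: 9.3
eef_pos: [489.3, 134.0, 73.6]
eef_rot: [-1.57, -0.001, -0.137]
wrist_force: [0.2, -0.4, -0.8]
finger_gap: 19.4
t 9.3 pos [489.3 134.   73.6] yaw -7.84 F [ 0.2 -0.4 -0.8] gap 19.4
-> (488.9, 133.4, 56.7) d cm [-0.03  1.69 -0.07] spin 0.1
```

View pics/z6.png

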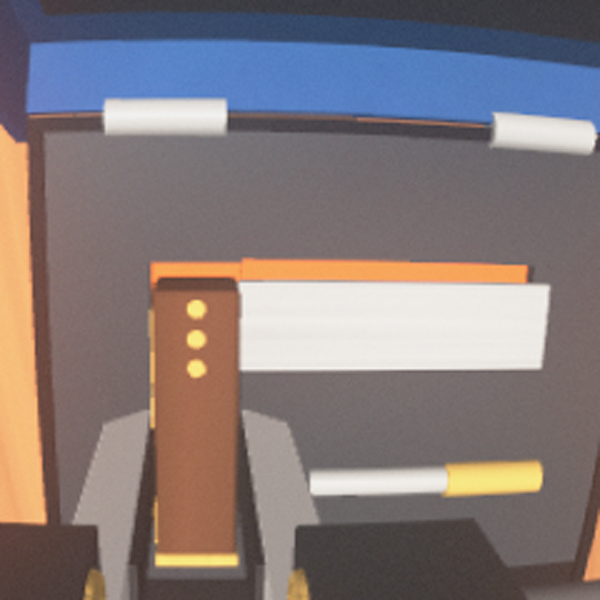

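The square hangs directly over the cutout. The orange showing along its far side is what perspective would give. Lowering slowly.

```bash
python3 -m jog '[{"grip":1.5,"dx":-0.03,"dy":0.3,"dz":-0.07,"spin":0},{"grip":1.5,"dx":-0.03,"dy":0.6,"dz":-0.07,"spin":0},{"grip":1.5,"dx":-0.03,"dy":0.9,"dz":-0.07,"spin":0},{"grip":1.5,"dx":-0.03,"dy":1.1,"dz":-0.07,"spin":0},{"grip":1.5,"dx":-0.03,"dy":1.2,"dz":-0.07,"spin":0},{"grip":1.5,"dx":-0.03,"dy":1.3,"dz":-0.07,"spin":0},{"grip":1.5,"dx":-0.03,"dy":1.3,"dz":-0.07,"spin":0},{"grip":1.5,"dx":-0.03,"dy":1.3,"dz":-0.07,"spin":0}]'
```

```text
clock: 10.35
eef_pos: [488.4, 133.4, 59.8]
eef_rot: [-1.571, -0.0, -0.137]
wrist_force: [0.3, 0.4, -1.5]
finger_gap: 19.8
```

```bash
python3 -m jog '[{"grip":1.5,"dx":0,"dy":0.1,"dz":0,"spin":0},{"grip":1.5,"dx":0,"dy":0.15,"dz":0,"spin":0},{"grip":1.5,"dx":0,"dy":0.2,"dz":0,"spin":0},{"grip":1.5,"dx":0,"dy":0.25,"dz":0,"spin":0},{"grip":1.5,"dx":0,"dy":0.27,"dz":0,"spin":0},{"grip":1.5,"dx":0,"dy":0.27,"dz":0,"spin":0},{"grip":1.5,"dx":0,"dy":0.27,"dz":0,"spin":0}]'
```

```text
clock: 11.22
eef_pos: [488.3, 133.3, 57.0]
eef_rot: [-1.571, 0.0, -0.137]
wrist_force: [-0.5, 0.8, -1.5]
finger_gap: 19.7
```

```bash
python3 -m jog '[{"grip":1.5,"dx":0,"dy":0.03,"dz":0,"spin":0},{"grip":1.5,"dx":0,"dy":0.06,"dz":0,"spin":0},{"grip":1.5,"dx":0,"dy":0.06,"dz":0,"spin":0},{"grip":1.5,"dx":0,"dy":0.06,"dz":0,"spin":0}]'
```

```text
clock: 11.72
eef_pos: [488.4, 133.3, 56.7]
eef_rot: [-1.571, -0.0, -0.137]
wrist_force: [-2.1, -1.2, 5.7]
finger_gap: 19.6
```

Floor contact at TCP z 56.7, exactly the expected height, with 5.7 N up. Releasing and rising.

```bash
python3 -m jog '[{"grip":2.4,"dx":0,"dy":0.03,"dz":0,"spin":0},{"grip":3.2,"dx":0,"dy":0,"dz":0,"spin":0},{"grip":3.2,"dx":0,"dy":0,"dz":0,"spin":0},{"grip":3.2,"dx":0,"dy":-1,"dz":0,"spin":0},{"grip":3.2,"dx":0,"dy":-3,"dz":0,"spin":0},{"grip":3.2,"dx":0,"dy":-8,"dz":-3,"spin":0},{"grip":3.2,"dx":0,"dy":-11,"dz":-7,"spin":0},{"grip":3.2,"dx":0,"dy":-11,"dz":-7,"spin":0},{"grip":3.2,"dx":0,"dy":-11,"dz":-7,"spin":0}]'
python3 - <<'E'
from h import *
st();w=cam('wrist','w6.png');sd=cam('side','side6.png')
cv2.imwrite('pics/z7.png',np.hstack([cv2.resize(w['color'][40:240,240:480,::-1],(480,400)),cv2.resize(sd['color'][60:220,260:388,::-1],(320,400))]))
E
```

```text
clock: 12.85
eef_pos: [478.6, 64.3, 166.3]
eef_rot: [-1.571, 0.0, -0.137]
wrist_force: [0.1, 0.4, -0.0]
finger_gap: 31.9
t 12.85 pos [478.6  64.3 166.3] yaw -7.85 F [ 0.1  0.4 -0. ] gap 31.9
```

View pics/z7.png

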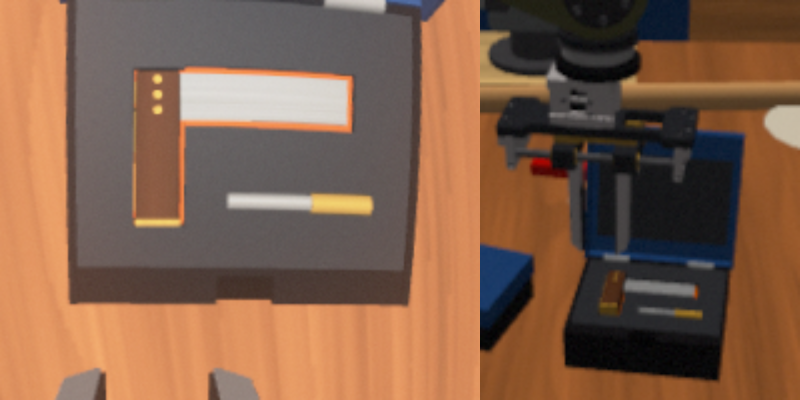

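The square sits home, with an even orange margin all round the L in both views, and the lid stands wide open. Next the closed fingers go behind the lid.

```bash
python3 -m jog '[{"grip":0,"dx":0,"dy":-5,"dz":0,"spin":0.15},{"grip":0,"dx":0,"dy":-10,"dz":0,"spin":0.15},{"grip":0,"dx":1,"dy":-10,"dz":4,"spin":0.15},{"grip":0,"dx":2,"dy":-10,"dz":9,"spin":0.15},{"grip":0,"dx":3,"dy":-10,"dz":14,"spin":0.15},{"grip":0,"dx":4.3,"dy":-10,"dz":20,"spin":0.15},{"grip":0,"dx":4.3,"dy":-10,"dz":26.2,"spin":0.15},{"grip":0,"dx":4.3,"dy":-10,"dz":26.2,"spin":0.15},{"grip":0,"dx":4.3,"dy":-10,"dz":26.2,"spin":0.15},{"grip":0,"dx":4.3,"dy":-6,"dz":26.2,"spin":0.15},{"grip":0,"dx":4.3,"dy":-2,"dz":26.2,"spin":0.15},{"grip":0,"dx":4.3,"dy":-2,"dz":26.2,"spin":0.15},{"grip":0,"dx":4.3,"dy":-2,"dz":26.2,"spin":0.15}]'
cat >> h.py <<'E'
C=np.array([531.6,134.2]); a8=np.radians(-8)
def loc(P): d=np.array(P[:2])-C; c,s=np.cos(a8),np.sin(a8); return np.array([c*d[0]+s*d[1],-s*d[0]+c*d[1],P[2]]).round(1)
E
python3 -c "
from h import *
s=st();l=loc(s['eef_pos']);print(l)
cz=lambda Y,z:(round((z+8-l[2])/-10,2),round((Y-l[1])/10,2))
for th in (106,98,90,82,75,67,60,52,45,37,30,25,20,15,10,5,3):
    t=np.radians(th);d=np.array([-np.cos(t),np.sin(t)]);n=np.array([np.sin(t),np.cos(t)]);h=np.array([75,50])
    E=h+154*d+25*n;P=h+135*d+25*n
    if th>=90: print(th,cz(E[0]+8,185),E.round(1))
    else: print(th,cz(P[0]+8*np.sin(t),P[1]))
"
```

```text
clock: 14.58
eef_pos: [557.8, 317.3, 188.6]
eef_rot: [-1.57, -0.002, -0.14]
wrist_force: [-0.7, 0.1, 0.6]
finger_gap: 0.3
t 14.57 pos [557.8 317.3 188.6] yaw -8.03 F [-0.7  0.1  0.6] gap 0.3
[  0.4 185.  188.6]
106 (np.float64(-0.44), np.float64(-3.55)) [141.5 191.1]
98 (np.float64(-0.44), np.float64(-5.58)) [121.2 199. ]
90 (np.float64(-0.44), np.float64(-7.7)) [100. 204.]
82 (np.float64(-0.66), np.float64(-9.61))
75 (np.float64(-0.63), np.float64(-11.31))
67 (np.float64(-0.34), np.float64(-13.24))
60 (np.float64(0.12), np.float64(-14.89))
52 (np.float64(0.88), np.float64(-16.71))
45 (np.float64(1.75), np.float64(-18.21))
37 (np.float64(2.94), np.float64(-19.8))
30 (np.float64(4.14), np.float64(-21.04))
25 (np.float64(5.09), np.float64(-21.84))
20 (np.float64(6.09), np.float64(-22.56))
15 (np.float64(7.15), np.float64(-23.19))
10 (np.float64(8.25), np.float64(-23.72))
5 (np.float64(9.39), np.float64(-24.16))
3 (np.float64(9.86), np.float64(-24.31))
```

```bash
python3 -m jog '[{"grip":0,"dx":0,"dy":0.2,"dz":-2.5,"spin":0},{"grip":0,"dx":0,"dy":0,"dz":-3.5,"spin":0},{"grip":0,"dx":0,"dy":-0.2,"dz":-4.5,"spin":0},{"grip":0,"dx":0,"dy":-0.44,"dz":-5.6,"spin":0},{"grip":0,"dx":0,"dy":-0.44,"dz":-6.6,"spin":0},{"grip":0,"dx":0,"dy":-0.44,"dz":-7.7,"spin":0},{"grip":0,"dx":0,"dy":-0.6,"dz":-8.7,"spin":0},{"grip":0,"dx":0,"dy":-0.66,"dz":-9.6,"spin":0},{"grip":0,"dx":0,"dy":-0.65,"dz":-10.5,"spin":0},{"grip":0,"dx":0,"dy":-0.63,"dz":-11.3,"spin":0},{"grip":0,"dx":0,"dy":-0.5,"dz":-12.3,"spin":0},{"grip":0,"dx":0,"dy":-0.34,"dz":-13.2,"spin":0},{"grip":0,"dx":0,"dy":-0.1,"dz":-14.1,"spin":0},{"grip":0,"dx":0,"dy":0.12,"dz":-14.9,"spin":0},{"grip":0,"dx":0,"dy":0.5,"dz":-15.8,"spin":0},{"grip":0,"dx":0,"dy":0.88,"dz":-16.7,"spin":0},{"grip":0,"dx":0,"dy":1.3,"dz":-17.5,"spin":0},{"grip":0,"dx":0,"dy":1.75,"dz":-18.2,"spin":0},{"grip":0,"dx":0,"dy":1.75,"dz":-18.2,"spin":0}]'
python3 -c "
from h import *
s=st();print(loc(s['eef_pos']));sd=cam('side','side7.png');c=cam('scene','scene7.png')
cv2.imwrite('pics/z8.png',np.hstack([cv2.resize(sd['color'][60:220,240:400,::-1],(400,400)),cv2.resize(c['color'][100:230,280:410,::-1],(400,400))]))"
```

```text
clock: 16.95
eef_pos: [531.7, 136.9, 168.7]
eef_rot: [-1.571, 0.0, -0.14]
wrist_force: [0.4, 1.8, -0.4]
finger_gap: 0.8
t 16.95 pos [531.7 136.9 168.7] yaw -8.02 F [ 0.4  1.8 -0.4] gap 0.8
[ -0.2   2.7 168.7]
```

View pics/z8.png

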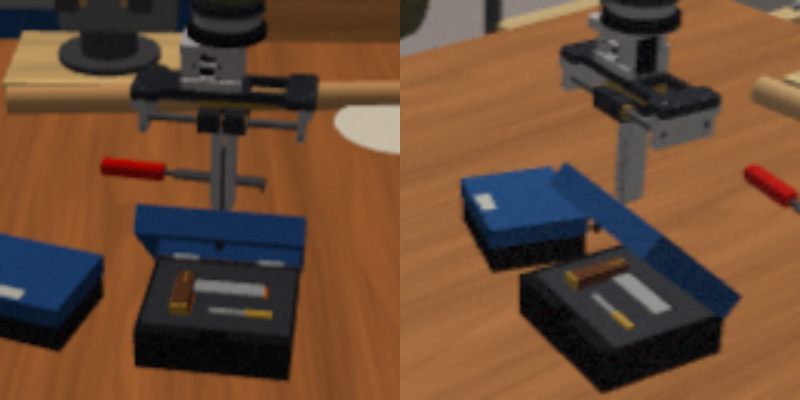

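The lid is at about 45° under the fingers and the square is still home. Continuing down to just above the stop.

```bash
python3 -m jog '[{"grip":0,"dx":0,"dy":0.5,"dz":-0.8,"spin":0},{"grip":0,"dx":0,"dy":1.1,"dz":-1.6,"spin":0},{"grip":0,"dx":0,"dy":1.7,"dz":-2.3,"spin":0},{"grip":0,"dx":0,"dy":2.3,"dz":-2.85,"spin":0},{"grip":0,"dx":0,"dy":3.2,"dz":-3.65,"spin":0},{"grip":0,"dx":0,"dy":4.2,"dz":-4.4,"spin":0},{"grip":0,"dx":0,"dy":5.2,"dz":-5.1,"spin":0},{"grip":0,"dx":0,"dy":6.3,"dz":-5.65,"spin":0},{"grip":0,"dx":0,"dy":7.4,"dz":-6.05,"spin":0},{"grip":0,"dx":0,"dy":8.0,"dz":-6.25,"spin":0},{"grip":0,"dx":0,"dy":8.5,"dz":-6.25,"spin":0},{"grip":0,"dx":0,"dy":8.8,"dz":-6.25,"spin":0},{"grip":0,"dx":0,"dy":8.8,"dz":-6.25,"spin":0},{"grip":0,"dx":0,"dy":8.8,"dz":-6.25,"spin":0}]'
python3 -c "
from h import *
print(loc(monitor.read_state()['eef_pos']))"
```

```text
clock: 18.8
eef_pos: [523.2, 75.6, 81.1]
eef_rot: [-1.571, -0.0, -0.139]
wrist_force: [-0.9, -2.2, 2.4]
finger_gap: 0.1
[ -0.2 -59.2  81.1]
```

```bash
python3 -m jog '[{"grip":0,"dx":0,"dy":0.1,"dz":0,"spin":0},{"grip":0,"dx":0,"dy":0.2,"dz":0,"spin":0},{"grip":0,"dx":0,"dy":0.3,"dz":0,"spin":0},{"grip":0,"dx":0,"dy":0.36,"dz":0,"spin":0},{"grip":0,"dx":0,"dy":0.4,"dz":0,"spin":0},{"grip":0,"dx":0,"dy":0.4,"dz":0,"spin":0},{"grip":0,"dx":0,"dy":0.4,"dz":0,"spin":0}]'
```

```text
clock: 19.68
eef_pos: [523.3, 75.5, 77.7]
eef_rot: [-1.571, -0.001, -0.139]
wrist_force: [-3.2, -4.2, 12.7]
finger_gap: 0.5
```

```bash
python3 -m jog '[{"grip":0,"dx":0,"dy":0.02,"dz":0,"spin":0},{"grip":0,"dx":0,"dy":0.03,"dz":0,"spin":0},{"grip":0,"dx":0,"dy":0.03,"dz":0,"spin":0}]'
python3 -m jog '[{"grip":0,"dx":0,"dy":-0.5,"dz":0,"spin":0},{"grip":0,"dx":0,"dy":-2,"dz":0,"spin":0},{"grip":0,"dx":0,"dy":-6,"dz":-2,"spin":0},{"grip":0,"dx":0,"dy":-11,"dz":-6,"spin":0},{"grip":0,"dx":0,"dy":-14,"dz":-12,"spin":0},{"grip":0,"dx":0,"dy":-14,"dz":-18,"spin":0},{"grip":0,"dx":0,"dy":-14,"dz":-18,"spin":0},{"grip":0,"dx":0,"dy":-14,"dz":-18,"spin":0},{"grip":0,"dx":0,"dy":-14,"dz":-18,"spin":0},{"grip":0,"dx":0,"dy":-14,"dz":-18,"spin":0},{"grip":0,"dx":0,"dy":-14,"dz":-18,"spin":0},{"grip":0,"dx":0,"dy":-14,"dz":-18,"spin":0},{"grip":0,"dx":0,"dy":-14,"dz":-18,"spin":0},{"grip":0,"dx":0,"dy":-14,"dz":-18,"spin":0},{"grip":0,"dx":0,"dy":-14,"dz":-18,"spin":0},{"grip":0,"dx":0,"dy":-14,"dz":-18,"spin":0},{"grip":0,"dx":0,"dy":-14,"dz":-18,"spin":0},{"grip":0,"dx":0,"dy":-14,"dz":-18,"spin":0}]'
python3 - <<'E'
from h import *
st();pp=[]
for n in('scene','side'):
    c=cam(n,n+'9.png'); h=cv2.cvtColor(c['color'],cv2.COLOR_RGB2HSV)
    m=cv2.inRange(h,(0,0,150),(179,90,255)); k,l,s,ce=cv2.connectedComponentsWithStats(m)
    print(n,[(ce[i].round(1).tolist(),int(s[i][4])) for i in range(1,k) if s[i][4]>15 and 300<ce[i][0]<370 and 160<ce[i][1]<215])
    a=cv2.imread('pics/'+n+'0.png'); d=cv2.absdiff(a,c['color'][:,:,::-1]).max(2); d=cv2.medianBlur((d>60).astype('uint8'),3)
    k,l,s,ce=cv2.connectedComponentsWithStats(d); print([s[i].tolist() for i in range(1,k) if s[i][4]>20])
E
```

```text
clock: 20.05
eef_pos: [523.3, 75.5, 77.6]
eef_rot: [-1.571, -0.001, -0.139]
wrist_force: [-5.2, -3.8, 14.7]
finger_gap: 0.7
clock: 22.3
eef_pos: [498.1, -102.7, 216.6]
eef_rot: [-1.571, 0.0, -0.139]
wrist_force: [-0.0, 0.5, 0.1]
finger_gap: 0.7
t 22.3 pos [ 498.1 -102.7  216.6] yaw -7.98 F [-0.   0.5  0.1] gap 0.7
scene [([307.6, 165.2], 21), ([335.6, 193.0], 54)]
[[300, 0, 7, 21, 109], [313, 0, 36, 39, 1119], [356, 12, 17, 28, 273], [221, 23, 4, 10, 27], [360, 23, 29, 38, 585], [267, 24, 11, 6, 40], [217, 38, 5, 17, 42], [284, 47, 7, 4, 22], [213, 59, 5, 24, 55], [301, 61, 4, 20, 57], [353, 65, 14, 14, 117], [369, 64, 24, 23, 170], [255, 76, 36, 12, 169], [253, 91, 54, 65, 1958], [201, 103, 16, 26, 218], [278, 160, 9, 11, 76], [252, 236, 39, 19, 274]]
side [([326.3, 183.5], 58)]
[[0, 0, 75, 43, 1823], [96, 0, 67, 38, 1321], [84, 4, 14, 38, 213], [304, 19, 19, 13, 153], [270, 25, 6, 10, 31], [287, 26, 5, 9, 28], [21, 45, 55, 64, 1453], [275, 46, 13, 6, 59], [302, 46, 7, 7, 41], [112, 48, 45, 17, 587], [98, 50, 79, 95, 3620], [238, 51, 23, 8, 100], [93, 54, 12, 10, 85], [328, 66, 7, 8, 29], [290, 73, 47, 31, 1080], [62, 75, 5, 7, 23], [67, 94, 15, 12, 98], [265, 106, 98, 77, 2524], [0, 110, 38, 43, 825], [134, 148, 20, 33, 407], [25, 161, 50, 41, 997], [316, 262, 42, 32, 374], [331, 284, 6, 11, 38], [331, 295, 9, 6, 35]]
```

The mark is back at its latched position, scene (335.6,193.0) against (335.9,193.1) at the start, 2 s after release. Apart from the robot, the pictures differ only where the square used to lie.

```bash
python3 -c "
from cell import ticket; print(ticket.sign_off())"
```

```text
the job is handed in; nothing more can be done
None
```

The square is in its cutout and the lid is shut and latched. I handed the job in at about 22 s.

- **Opening:** I pressed the white mark to the stop with about 38 N up on the wrist, close to the 40 N limit set for the gripper's body and more than the 4 N needed. The contact was at the fingertips, and the lid sprang open.
- **Placing:** I lowered the square until it touched the floor at TCP z 56.7 mm, which is the height expected for fully home (5.7 N). The picture after release showed an even margin all round the L.
- **Closing:** I pushed the lid over from behind and pressed it to the stop at 13–15 N, then backed away.

**Last checks:** About 2 s after I let go, the lid was still shut. The mark was at (335.6, 193.0) in the scene view, against (335.9, 193.1) at the start. In the side view it was 1.4 px off its starting column, probably because the gripper partly hid it. Comparing both views with the first pictures showed no change at any bystander, only at the robot and where the square had lain. I did not check the square again after the lid shut.

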